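# Shim the rocking proof press with a wooden wedge

### The arm

A 6-joint arm with a two-finger parallel gripper is mounted at the origin on a cart in front of the work surface, level with it; the furniture and walls round the work are solid. World frame = base frame: x ahead of the robot, y to its left, z up, the work surface at z = 0. Lengths are in m, angles in degrees, forces in N, time in s.
With the tool pointing down it reaches from about 0.2 to 0.875 m from the base axis. Payload 3.4 kg.
Tool frame: the origin (TCP) lies midway between the tips of the shut fingers; the grasp point (between the pads) lies tcp_to_grasp behind it (tcp_to_grasp is the distance from the TCP to the grasp point, in m); z points along the fingers, y is the line along which they close (so a half turn about z gives the same grasp; the last joint's range is limited). The gripper opens to 94 mm and grips with 3 to 60 N. Pads are 16 mm wide; open, the fingers measure 119 mm over their backs; the gripper's body (75 mm by 177 mm) begins 78 mm behind the grasp point.
Start: joints at [-83.824, 15.808, 86.224, -0, 77.962, -6.933], TCP at [0.13, -0.56, 0.205] pointing down, gripper open.
Joint ranges: [-165.64, 165.64], [-43.16, 119.46], [12.63, 154.43], [-67.54, 247.53], [6.08, 155.33], [-154.97, 154.97]. Speed limits (degrees/s): [147.25, 147.25, 180, 180, 180, 180].

### API

Orientations are given as [roll, pitch, yaw] about the fixed x, y, z axes, in that order (R = Rz(yaw) Ry(pitch) Rx(roll)).
In Python, from cell import sense, read_camera, camera_info, close_job, tcp_to_grasp gives the robot as it stands.
- The arm moves only by the shell command python3 -m inch 'ROWS' [OPENING] [FORCE]. ROWS is JSON, a list of rows, each a list of 2 entries, a list of its own where there are three numbers: the shift along the tool's x, y, z in units of 0.5 m (1.0 is 0.5 m), then the turn, a rotation vector about the tool's x, y, z in units of 180 degrees (1.0 is 180 degrees). In form: [[[x, y, z], [rx, ry, rz]], ...]. A call has 1 to 20 rows; each row is the pose to reach, as a shift and turn from the pose commanded when the call began, along the tool's axes at that moment, turning the shorter way round; what a row does not reach only later rows make up. A row lasts 1/10 s, in which the tool goes at most 50 mm and 8.59 degrees, less where a joint would pass 70% of its speed; a pose out of reach is approached as far as the arm can. A call with a number of a shift or a turn outside -1 to 1 is refused whole. A call with a gripper value outside its range is refused whole. OPENING is the closure, from -1 (fully open) to 1 (shut), set as the call begins (- or left out, the last holds). The fingers move at their own pace and stop on an object; FORCE is the grip in N (left out, the last holds). Time passes only in rows, so rows that repeat a pose let the fingers close. It gives the time, the measured TCP pose, the force, the opening and the grip force at its end, in the units of the state.
- sense(): the state, without advancing time (a new reading comes with each control period).
- read_camera(name): name is "side" or "top"; returns (picture, depth): 480x640x3 uint8, red, green, blue; 480x640 float32, m along the optical axis (not along the pixel's ray), 0 where there is no reading.
- camera_info(name): a dict with "K" (3x3 intrinsics, pixels), "R" (3x3) and "t" (3): a world point X has camera coordinates R X + t. Camera axes: x right, y down, z forward; pixel columns grow to the right and rows downward; lengths in m; the calibration is good to about 2 mm. A picture is of the moment at which its call begins. camera_info takes no time and is no camera call.
- close_job(): hands the job in; it is judged then, once.
The state is a dict: "time": time; "joint_positions": joint angles; "joint_velocities": joint speeds; "tau": joint torques, N m; "eef_pos": TCP position; "tcp_rot": TCP orientation; "contact_force": force on the tool from outside, world axes, zero at the start; "ft_torque": the same for the moment, N m; "width": finger opening in m; "grasp_force": force on a finger pad.
Only numpy, scipy, OpenCV 4.12 (cv2) and the standard library are available. Lean on these libraries where they do the work, as an engineer would, in place of code of your own. Each camera call takes 0.05 s, during which the arm holds its last target. There are 200 camera calls.

### The job

The small proof press rocks, because the rubber pad under its front left foot is lost. With the fingertips only, gripping and picking up nothing, gently push the wooden wedge, thin end first, under that bare foot until it sits snug without jacking the press up; then press down firmly (10 to 20 N) for about a second on the front end of the press's left rail, over that foot, to prove that it no longer rocks, and let go. Do not shove the press along the bench, and leave the type form on its bed and the loose things beside it where they are.

Things in the scene. Friction and masses are not known exactly. Their poses are not given: they have to be found in the camera images.
- press: proof press, 6 kg, on the bench: dark iron bed 275 (x) x 212 (y) mm, underside 28 mm up, a rail along each side, pale cylinder (134 mm high) with side handles across its back. Origin: middle of footprint at bench height; x to its back (away from the robot at yaw 0), y left, z up. Square feet at x +-115, y +-85 mm; three on 8 mm rubber pads, the front left one bare.
- bare_foot (a point): centre of the flat underside (38 x 38 mm) of the press's front left foot lug (press frame x -115, y +85 mm), which has lost its pad and hangs 8 mm up. A level push of some 30 N slides the press. The press rests on the other three; unshimmed, 2 to 4 N down over this foot rock it down until the lug meets the bench, and it comes back when released
- rail_corner (a point): the spot to press on: top of the press's left rail near its front end (press frame x -105, y +94 mm), 68 mm above the bench, over the bare foot. The rail top is flat and 18 mm wide (y); a stop pin 8 mm thick and 10 mm high stands on it 26 mm in front of this spot
- wedge: loose wooden wedge, 95 mm long (x), 42 mm wide (y), about 60 g, flat underside on the bench: 19 mm high at the thick end (x -47.5 mm), sloping evenly to 2 mm at the thin end (x +47.5 mm). Origin: centre of its underside. Starts with the thin end roughly towards the bare foot, 15 to 40 mm short of its front edge, up to 18 mm to one side. Slides with under 1 N
- wedge_tip (a point): middle of the wedge's thin end, at bench height. Snug when about 33 mm of the wedge is under the foot (bare_foot then at x +33 mm in the wedge's frame): the slope meets the foot's front lower edge, and the push climbs within a few mm from under 1 N to 6 to 12 N, which is enough; the wedge then stays by friction
- wedge_tail (a point): middle of the wedge's upright thick end face (42 mm wide, 19 mm high), 9.5 mm above the bench: where to push
- form: tied form of set type, 68 x 111 x 25 mm, lying loose on the press bed (bed 44 mm above the bench); stays where it is. Origin: centre of its underside
- spacer: loose straight wooden spacing block, 101 x 27 x 16 mm, lying on the bench to the right of the wedge; too thick to go under; leave it. Origin: centre of its underside
- wood_letter: loose wooden type block, 46 x 33 x 25 mm, on the bench to the left of the wedge; leave it. Origin: centre of its underside
- loupe: loose black stand magnifier, 48 mm across, 43 mm high, on the bench to the left of the press; leave it. Origin: centre of its underside
Mind the look-alikes: they are no part of the job. What is shaped like the wedge but blue or turquoise is not meant.

How it is judged (in metres and radians):
On the way, in this order (a step that is already met when the one before it is completed fails the run):
1. the wedge's thin end is snug under the bare foot and the press stands level (x of bare_foot in the frame of wedge between 0.018 and 0.04 m and y of bare_foot in the frame of wedge between -0.02 and 0.02 m and angle between press's own z axis and vertical below 0.01 rad), for 0.2 s.
2. the fingertips press down with more than 5 N on the left rail's front end (tool within 50 mm of the spot, above the rail) and the press does not rock (all of step 1 and contact force between the fingers and press above 5 N and horizontal distance between the grasp point and rail_corner below 0.05 m and height (world z) of the grasp point above 0.07 m), for 0.3 s.
At the end, for the whole second after the job is handed in: The wedge lies on the bench with its thin end under the bare foot (foot centre 18 to 40 mm ahead of the wedge's middle and within 20 mm of its centre line), the press is level within 0.010 rad, everything is at rest and released, the press and the loose things are within 20 mm of where they stood (all of step 1 and height (world z) of wedge below 0.004 m and linear speed of each of wedge, press below 0.01 m/s and distance of each of press, form, spacer, wood_letter, loupe from where it was at the start of the episode below 0.02 m); the robot touches nothing.
It fails at once if the wedge is rammed, or squeezed in a grip, with more than 30 N (contact force between the fingers and wedge above 30 N).
It fails at once if the wedge is lifted off the bench (height (world z) of wedge above 0.012 m).
It fails at once if the press is lifted or shoved more than 20 mm (height (world z) of press above 0.012 m or distance of press from where it was at the start of the episode above 0.02 m).
It fails at once if the type form or a loose thing beside the work is moved more than 20 mm (distance of any of form, spacer, wood_letter, loupe from where it was at the start of the episode above 0.02 m).
It also fails if it takes over 48 s, if anything falls off the work surface, if the arm or the gripper's body presses on something with over 40 N, if the wrist force passes 120 N, or if a joint passes its speed limit or range.

## Working session

There is one attempt and no reset: what is moved stays moved. The work goes in short steps, Python scripts to look and compute and a shell command to move; the robot and the scene stay as the last step left them, time stands still between calls to the robot, and variables do not carry over. Pictures are saved under pics/ and viewed, at most 10 in all, crops included, and the job is handed in when it is done.

```bash
mkdir -p pics; ls; python3 - <<'E'
from cell import *
import cv2,numpy as np
s=sense();print(s, tcp_to_grasp)
for n in("top","side"):
    p,d=read_camera(n);cv2.imwrite(f"pics/{n}0.png",p[:,:,::-1]);np.savez(f"{n}0.npz",p=p,d=d)
    c=camera_info(n);print(n,c)
E
```

```text
pics
{'time': 0.0, 'joint_positions': array([-8.38240322e+01,  1.58474337e+01,  8.62942463e+01,  1.56106964e-03,
        7.79633151e+01, -6.93271454e+00]), 'joint_velocities': array([ 0.1159263 ,  0.10364498,  0.00286903, -0.05879786, -0.08862536,
        0.02155806]), 'tau': array([-3.27117872e-03, -4.04597139e+01, -2.37230659e+01,  6.97789737e-02,
        3.45718127e-02, -1.43870648e-04]), 'eef_pos': array([ 0.13035289, -0.55944064,  0.20461342]), 'tcp_rot': array([-1.79895957e+02, -1.41882734e-02,  1.31083426e+01]), 'contact_force': array([-0.37289809, -0.46587528,  0.10597009]), 'ft_torque': array([0.01701794, 0.00727213, 0.02692819]), 'grasp_force': 0.0, 'width': 0.0941163995251281} 0.0188
top {'K': array([[574.5354537 ,   0.        , 317.20204158],
       [  0.        , 574.5354537 , 239.14980906],
       [  0.        ,   0.        ,   1.        ]]), 'R': array([[-0.00742585, -0.99978635,  0.01928997],
       [-0.9886036 ,  0.00443948, -0.15047662],
       [ 0.15035884, -0.02018755, -0.98842536]]), 't': array([0.27077848, 0.59056045, 0.94900997])}
side {'K': array([[604.92131004,   0.        , 313.44186558],
       [  0.        , 604.92131004, 235.65065716],
       [  0.        ,   0.        ,   1.        ]]), 'R': array([[-0.99945197,  0.02783275, -0.01791934],
       [ 0.02939672,  0.49740691, -0.86701915],
       [-0.01521833, -0.86707076, -0.49795251]]), 't': array([ 0.55674434, -0.0917303 ,  1.49121308])}
```

View pics/top0.png

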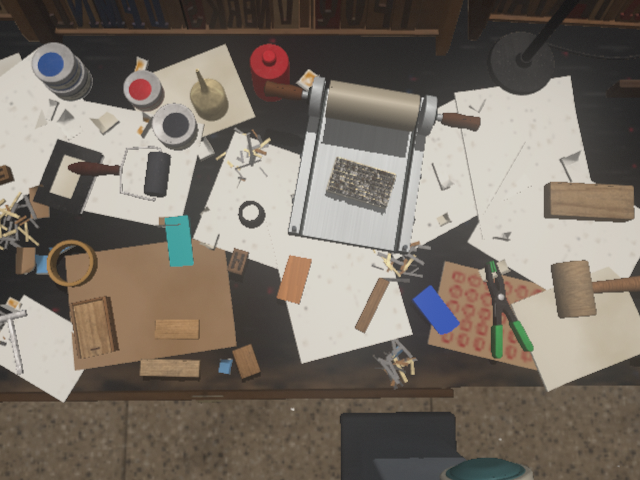

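View pics/side0.png

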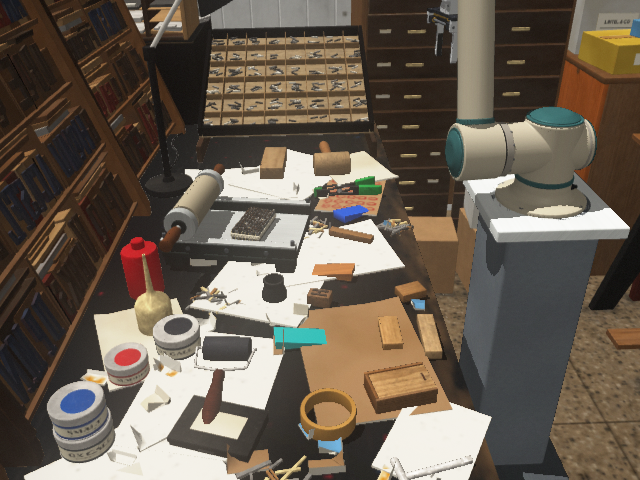

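The top view shows the orange wedge at about (294,279), the press with its front-left corner near (291,235), the wood letter at (237,262), the spacer at (371,305) and the loupe at (251,213). Next I'll measure the wedge and press.

```bash
cat > h.py <<'E'
from cell import *
import cv2,numpy as np
def cloud(n,d):
    c=camera_info(n);v,u=np.mgrid[:480,:640]
    X=np.stack([(u-c["K"][0,2])/c["K"][0,0]*d,(v-c["K"][1,2])/c["K"][1,1]*d,d],-1)
    return (X-c["t"])@c["R"]
def rect(P,name):
    (cx,cy),(a,b),t=cv2.minAreaRect((P[:,:2]*1000).astype(np.float32))
    print(name,"c",round(cx,1),round(cy,1),"size",round(a,1),round(b,1),"ang",round(t,1))
    print(cv2.boxPoints(((cx,cy),(a,b),t)).round(1).tolist())
def wedge(p,W):
    h=cv2.cvtColor(p,cv2.COLOR_RGB2HSV)
    m=(h[...,0]>4)&(h[...,0]<16)&(h[...,1]>135)&(h[...,2]>110)
    m=m.astype(np.uint8);m[:, :230]=0;m[:,340:]=0;m[:200]=0;m[330:]=0
    m=cv2.morphologyEx(m,cv2.MORPH_OPEN,np.ones((3,3)))
    n,l,s,c=cv2.connectedComponentsWithStats(m);k=1+np.argmax(s[1:,4]);return (l==k)
E
python3 - <<'E'
from h import *
z=np.load("top0.npz");p,d=z["p"],z["d"];W=cloud("top",d)
m=wedge(p,W);print(m.sum());P=W[m];rect(P,"wedge")
A=np.c_[P[:,:2],np.ones(len(P))];print("plane",np.linalg.lstsq(A,P[:,2],rcond=None)[0],P[:,2].min(),P[:,2].max())
v,u=np.mgrid[:480,:640]
r=(u>280)&(u<440)&(v>100)&(v<260)
q=r&(W[...,2]>.03)&(W[...,2]<.075)&(d>0); rect(W[q],"press")
for zl in(.035,.044,.062,.068,.078):print(zl,(q&(abs(W[...,2]-zl)<.003)).sum())
q2=r&(abs(W[...,2]-.068)<.004)
rect(W[q2],"rails")
table=(u>300)&(u<400)&(v>320)&(v<350);print("table z",np.median(W[table][:,2]))
im=cv2.resize(p[195:315,220:420,::-1],None,fx=4,fy=4,interpolation=cv2.INTER_CUBIC)
mm=cv2.resize(m[195:315,220:420].astype(np.uint8),None,fx=4,fy=4);c,_=cv2.findContours(mm,0,2);cv2.drawContours(im,c,-1,(0,255,0),1)
mm=cv2.resize(q2[195:315,220:420].astype(np.uint8),None,fx=4,fy=4);c,_=cv2.findContours(mm,0,2);cv2.drawContours(im,c,-1,(255,0,255),1)
cv2.imwrite("pics/crop0.png",im)
for n,vr,ur in(("loupe",(195,232),(235,270)),("letter",(245,280),(222,252)),("spacer",(272,335),(350,392))):
    b=np.zeros(d.shape,bool);b[vr[0]:vr[1],ur[0]:ur[1]]=1;b&=W[...,2]>.011;rect(W[b],n);print(W[b][:,2].max())
E
```

```text
Traceback (most recent call last):
  File "h.py", line 16, in wedge
    n,l,s,c=cv2.connectedComponentsWithStats(m);k=1+np.argmax(s[1:,4]);return (l==k)
                                                    ~~~~~~~~~^^^^^^^^^
ValueError: attempt to get argmax of an empty sequence
```

```bash
cat > m0.py <<'E'
from h import *
z=np.load("top0.npz");p,d=z["p"],z["d"];W=cloud("top",d)
m=wedge(p,W);print(m.sum());P=W[m];rect(P,"wedge")
A=np.c_[P[:,:2],np.ones(len(P))];print("plane",np.linalg.lstsq(A,P[:,2],rcond=None)[0],P[:,2].min(),P[:,2].max())
v,u=np.mgrid[:480,:640]
r=(u>280)&(u<440)&(v>100)&(v<260)
q=r&(W[...,2]>.03)&(W[...,2]<.075)&(d>0); rect(W[q],"press")
for zl in(.035,.044,.062,.068,.078):print(zl,(q&(abs(W[...,2]-zl)<.003)).sum())
q2=r&(abs(W[...,2]-.068)<.004)
rect(W[q2],"rails")
table=(u>300)&(u<400)&(v>320)&(v<350);print("table z",np.median(W[table][:,2]))
im=cv2.resize(p[195:315,220:420,::-1],None,fx=4,fy=4,interpolation=cv2.INTER_CUBIC)
for M,col in((m,(0,255,0)),(q2,(255,0,255))):
    mm=cv2.resize(M[195:315,220:420].astype(np.uint8),None,fx=4,fy=4);c,_=cv2.findContours(mm,0,2);cv2.drawContours(im,c,-1,col,1)
cv2.imwrite("pics/crop0.png",im)
for n,vr,ur in(("loupe",(195,232),(235,270)),("letter",(245,280),(222,252)),("spacer",(272,335),(350,392))):
    b=np.zeros(d.shape,bool);b[vr[0]:vr[1],ur[0]:ur[1]]=1;b&=W[...,2]>.011;rect(W[b],n);print(W[b][:,2].max())
E
python3 - <<'E'
from h import *
z=np.load("top0.npz");p=z["p"]
h=cv2.cvtColor(p,cv2.COLOR_RGB2HSV);print(h[265:300:8,285:306:5].tolist())
E
sed -i 's/(h\[...,1\]>135)&(h\[...,2\]>110)/(h[...,1]>125)\&(h[...,2]>100)/;s/<16)/<18)/' h.py; python3 m0.py
```

```text
[[[16, 27, 199], [12, 123, 186], [12, 120, 180], [12, 119, 176], [12, 119, 182]], [[12, 122, 178], [12, 122, 180], [12, 121, 179], [12, 122, 180], [12, 119, 180]], [[13, 126, 182], [12, 120, 174], [12, 123, 181], [13, 121, 177], [12, 95, 177]], [[12, 128, 187], [12, 123, 178], [12, 124, 183], [13, 123, 179], [22, 18, 217]], [[13, 130, 188], [13, 123, 176], [13, 123, 182], [13, 120, 170], [20, 18, 216]]]
67
wedge c 502.4 326.9 size 12.6 20.5 ang 81.7
[[491.29998779296875, 322.20001220703125], [511.6000061035156, 319.20001220703125], [513.4000244140625, 331.70001220703125], [493.20001220703125, 334.70001220703125]]
plane [-0.18817477  0.03493179  0.09991993] 0.01188898134492178 0.021251736977185506
press c 715.9 191.8 size 213.8 270.9 ang 80.0
[[564.0, 110.0], [830.7999877929688, 63.0], [867.7999877929688, 273.5], [601.0999755859375, 320.5]]
0.035 76
0.044 8370
0.062 1349
0.068 3458
0.078 0
rails c 715.6 191.9 size 207.3 269.3 ang 79.9
[[564.9000244140625, 113.4000015258789], [830.0999755859375, 66.30000305175781], [866.2999877929688, 270.3999938964844], [601.0999755859375, 317.5]]
table z 0.005239764155061862
loupe c 556.9 330.6 size 238.9 46.9 ang 32.0
[[443.1000061035156, 287.29998779296875], [468.0, 247.5], [670.5999755859375, 374.0], [645.7999877929688, 413.79998779296875]]
1.021667753624088
letter c 515.0 347.6 size 181.8 46.8 ang 54.4
[[443.1000061035156, 287.29998779296875], [481.20001220703125, 260.0], [586.9000244140625, 407.8999938964844], [548.9000244140625, 435.20001220703125]]
1.021667753624088
spacer c 479.7 212.2 size 148.1 97.3 ang 88.4
[[429.0, 139.5], [526.2000122070312, 136.8000030517578], [530.2999877929688, 284.79998779296875], [433.1000061035156, 287.5]]
1.021667753624088
```

```bash
sed -i 's/>125)/>75)/' h.py; sed -i 's/b&=W\[...,2\]>.011/b\&=(W[...,2]>.013)\&(d>0)/; s/m=wedge(p,W)/m=wedge(p,W)\&(d>0)/' m0.py; python3 m0.py
```

```text
1048
wedge c 527.6 309.4 size 42.7 82.3 ang 74.1
[[482.20001220703125, 300.1000061035156], [561.2999877929688, 277.5], [573.0999755859375, 318.6000061035156], [493.8999938964844, 341.20001220703125]]
plane [-0.16847661  0.01568476  0.09584003] -0.007143025426045794 0.024144592319188026
press c 715.9 191.8 size 213.8 270.9 ang 80.0
[[564.0, 110.0], [830.7999877929688, 63.0], [867.7999877929688, 273.5], [601.0999755859375, 320.5]]
0.035 76
0.044 8370
0.062 1349
0.068 3458
0.078 0
rails c 715.6 191.9 size 207.3 269.3 ang 79.9
[[564.9000244140625, 113.4000015258789], [830.0999755859375, 66.30000305175781], [866.2999877929688, 270.3999938964844], [601.0999755859375, 317.5]]
table z 0.005239764155061862
loupe c 639.7 382.6 size 42.5 46.6 ang 43.8
[[608.2000122070312, 384.6000061035156], [640.5, 351.0], [671.0999755859375, 380.5], [638.9000244140625, 414.1000061035156]]
0.04756106370885058
letter c 556.8 405.9 size 26.7 42.0 ang 73.5
[[532.7999877929688, 399.1000061035156], [573.0999755859375, 387.1000061035156], [580.7000122070312, 412.70001220703125], [540.4000244140625, 424.6000061035156]]
0.029612142272202876
spacer c 479.2 171.8 size 56.3 97.1 ang 86.4
[[429.0, 146.6999969482422], [525.9000244140625, 140.60000610351562], [529.4000244140625, 196.8000030517578], [432.5, 202.89999389648438]]
0.022631650708032552
```

View pics/crop0.png

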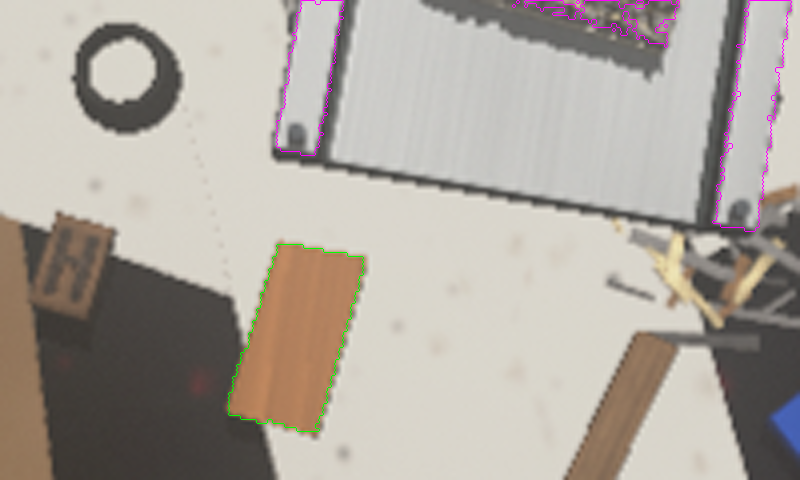

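The crop shows the wedge outlined: thin end at the top (y≈250) and thick end at the bottom (y≈425). The rail tops are outlined too, with the stop pin at crop (296,133). I'll cross-check the wedge with ray-plane corners in both cameras, since its length came out short.

```bash
cat >> h.py <<'E'
def ray(n,uv,z):
    c=camera_info(n);C=-c["R"].T@c["t"];g=c["R"].T@np.linalg.solve(c["K"],[uv[0],uv[1],1.]);return C+g*(z-C[2])/g[2]
def proj(n,X):
    c=camera_info(n);x=c["K"]@(c["R"]@np.asarray(X)+c["t"]);return x[:2]/x[2]
E
python3 - <<'E'
from h import *
for (u,v),z in(((280,243),.002),((365,258),.002),((317,435),.019),((230,413),.019)):
    print((ray("top",(220+u/4-.4,195+v/4-.4),z)*1000).round(1))
for (u,v) in((279,155),(317,155)):print("rail end",(ray("top",(220+u/4-.4,195+v/4-.4),.068)*1000).round(1))
print("pin base",(ray("top",(220+296/4-.4,195+140/4-.4),.070)*1000).round(1))
z=np.load("side0.npz");p=z["p"]
im=cv2.resize(p[215:295,250:370,::-1],None,fx=6,fy=6,interpolation=cv2.INTER_CUBIC)
R=lambda a:np.array([[np.cos(a),-np.sin(a),0],[np.sin(a),np.cos(a),0],[0,0,1]])
def mark(X,c):
    q=(proj("side",X)-[250,215]+.5)*6;cv2.circle(im,tuple(int(t) for t in q),4,c,-1)
P=np.array([.7159,.1918,0]);a=np.radians(-10)
for L in([-.115,.085,.008],[-.105,.094,.068],[-.1375,.106,.028],[-.1375,-.106,.028]):
    X=P+R(a)@np.array(L);print(L,X.round(4));mark(X,(0,0,255))
cv2.imwrite("pics/side1.png",im)
E
```

```text
[569.2 316.    2. ]
[562.3 278.    2. ]
[483.1 299.5  19. ]
[492.9 337.2  19. ]
rail end [598.3 314.5  68. ]
rail end [598.2 298.6  68. ]
pin base [604.3 307.3  70. ]
[-0.115, 0.085, 0.008] [0.6174 0.2955 0.008 ]
[-0.105, 0.094, 0.068] [0.6288 0.3026 0.068 ]
[-0.1375, 0.106, 0.028] [0.5989 0.3201 0.028 ]
[-0.1375, -0.106, 0.028] [0.5621 0.1113 0.028 ]
```

View pics/side1.png

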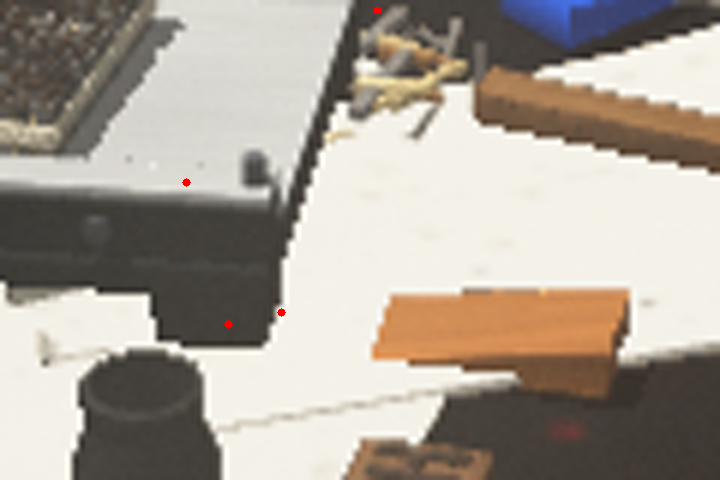

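The side crop shows the lug's underside edge at crop (155–268, 343), matching the projected points. The wedge's bottom edge runs from (375,357) at the thin end to (610,395) at the thick end. Next: the target rows.

```bash
cat >> h.py <<'E'
from scipy.spatial.transform import Rotation as Ro
def rows(target,yaw,cmd=None):
    s=sense();p,r=(s["eef_pos"],s["tcp_rot"]) if cmd is None else cmd
    A=Ro.from_euler("xyz",r,degrees=True);B=Ro.from_euler("xyz",[180,0,yaw],degrees=True)
    print("from",np.round(p,4),np.round(r,2),"F",s["contact_force"].round(2),"t",round(s["time"],2),"w",round(s["width"],4))
    print("shift",(A.inv().apply(np.array(target)-p)/.5).round(4),"turn",((A.inv()*B).as_rotvec()/np.pi).round(4))
E
python3 - <<'E'
from h import *
for (u,v),z in(((375,357),0),((610,395),0),((628,290),.019),((388,297),.002)):
    print((ray("side",(250+u/6-.4,215+v/6-.4),z)*1000).round(1))
print("block",ray("top",(246,361),.02).round(3),"table edge",ray("top",(246,393),0).round(3))
rows([.40,-.10,.205],0); rows([.456,.327,.10],-15.4)
E
```

```text
[568.3 306.3   0. ]
[491.6 333.2   0. ]
[483.  299.2  19. ]
[562.9 272.4   2. ]
block [0.386 0.39  0.02 ] table edge [0.331 0.391 0.   ]
from [ 0.1303 -0.5595  0.2047] [-1.7991e+02 -1.0000e-02  1.3110e+01] F [-0.01 -0.2  -0.28] t 0.1 w 0.094
shift [ 0.7337 -0.7727  0.0008] turn [-0.0005  0.      0.0728]
from [ 0.1303 -0.5595  0.2047] [-1.7991e+02 -1.0000e-02  1.3110e+01] F [-0.01 -0.2  -0.28] t 0.1 w 0.094
shift [ 1.0364 -1.5788  0.2121] turn [-5.000e-04  1.000e-04  1.584e-01]
```

```bash
python3 -m inch '[[[0.734,-0.773,0],[0,0,0.073]],[[0.734,-0.773,0],[0,0,0.073]],[[0.734,-0.773,0],[0,0,0.073]],[[0.734,-0.773,0],[0,0,0.073]],[[0.734,-0.773,0],[0,0,0.073]],[[0.734,-0.773,0],[0,0,0.073]],[[0.734,-0.773,0],[0,0,0.073]],[[0.734,-0.773,0],[0,0,0.073]],[[0.734,-0.773,0],[0,0,0.073]],[[0.734,-0.773,0],[0,0,0.073]],[[0.734,-0.773,0],[0,0,0.073]],[[0.734,-0.773,0],[0,0,0.073]],[[0.734,-0.773,0],[0,0,0.073]],[[0.734,-0.773,0],[0,0,0.073]],[[0.734,-0.773,0],[0,0,0.073]]]' 0.66
python3 -c "
from h import *
rows([.456,.327,.10],-15.4)"
```

```text
time: 1.6
eef_pos: [0.3996, -0.1015, 0.2053]
tcp_rot: [180.0, 0.0, -0.2]
contact_force: [-0.3, 0.3, 0.3]
width: 0.0161
grasp_force: 0.0
from [ 0.3996 -0.1015  0.2053] [ 1.7998e+02  3.0000e-02 -1.5000e-01] F [-0.29  0.34  0.27] t 1.6 w 0.0161
shift [ 0.1106 -0.8573  0.2103] turn [0.0001 0.0001 0.0847]
```

```bash
python3 -m inch '[[[0.1106,-0.857,0.0],[0,0,0.085]],[[0.1106,-0.857,0.0],[0,0,0.085]],[[0.1106,-0.857,0.0],[0,0,0.085]],[[0.1106,-0.857,0.0],[0,0,0.085]],[[0.1106,-0.857,0.21],[0,0,0.085]],[[0.1106,-0.857,0.21],[0,0,0.085]],[[0.1106,-0.857,0.21],[0,0,0.085]],[[0.1106,-0.857,0.21],[0,0,0.085]],[[0.1106,-0.857,0.21],[0,0,0.085]],[[0.1106,-0.857,0.21],[0,0,0.085]],[[0.1106,-0.857,0.21],[0,0,0.085]],[[0.1106,-0.857,0.21],[0,0,0.085]],[[0.1106,-0.857,0.21],[0,0,0.085]],[[0.1106,-0.857,0.21],[0,0,0.085]]]'
python3 - <<'E'
from h import *
rows([.456,.327,.006],-15.4)
p,d=read_camera("top")
cv2.imwrite("pics/top2.png",cv2.resize(p[180:340,200:410,::-1],None,fx=3.6,fy=3.6,interpolation=cv2.INTER_CUBIC))
E
```

```text
time: 3.0
eef_pos: [0.4562, 0.3266, 0.1014]
tcp_rot: [-180.0, -0.1, -15.4]
contact_force: [1.3, -0.2, 0.5]
width: 0.0162
grasp_force: 0.0
from [0.4562 0.3266 0.1014] [-1.7997e+02 -7.0000e-02 -1.5450e+01] F [ 1.31 -0.15  0.45] t 3.0 w 0.0162
shift [-0.0009 -0.0006  0.1909] turn [-0.0001 -0.0004 -0.0003]
```

View pics/top2.png

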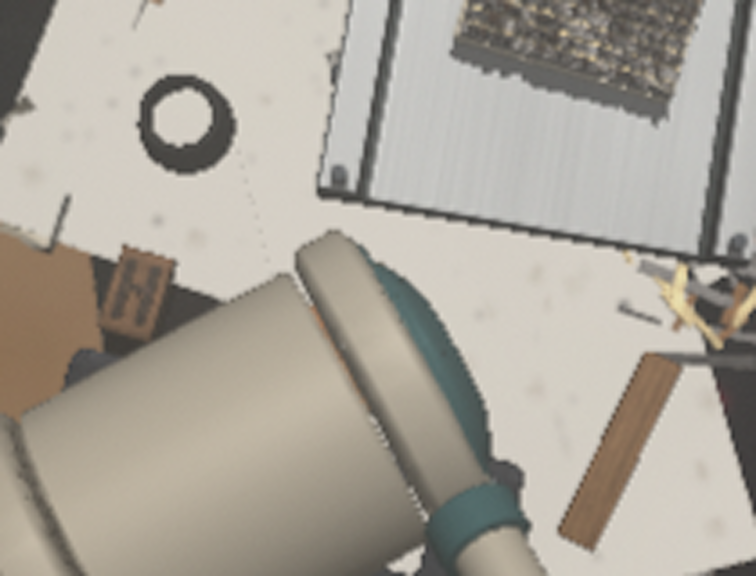

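The top view is blocked by the arm, so I'll use the side camera. Descending behind the tail.

```bash
python3 -m inch '[[[0,0,0.06],[0,0,0]],[[0,0,0.12],[0,0,0]],[[0,0,0.16],[0,0,0]],[[0,0,0.188],[0,0,0]],[[0,0,0.188],[0,0,0]],[[0,0,0.188],[0,0,0]],[[0,0,0.188],[0,0,0]]]'
python3 - <<'E'
from h import *
rows([.48,.3204,.007],-15.4)
p,d=read_camera("side")
cv2.imwrite("pics/side2.png",cv2.resize(p[205:305,240:390,::-1],None,fx=5,fy=5,interpolation=cv2.INTER_CUBIC))
E
```

```text
time: 3.75
eef_pos: [0.4567, 0.3282, 0.0077]
tcp_rot: [-179.9, -0.1, -15.4]
contact_force: [-0.3, -0.0, 0.3]
width: 0.016
grasp_force: 0.0
from [0.4567 0.3282 0.0077] [-1.7991e+02 -1.0000e-01 -1.5360e+01] F [-0.27 -0.03  0.3 ] t 3.75 w 0.016
shift [0.0491 0.0028 0.0014] turn [-0.0005 -0.0006  0.0002]
```

View pics/side2.png

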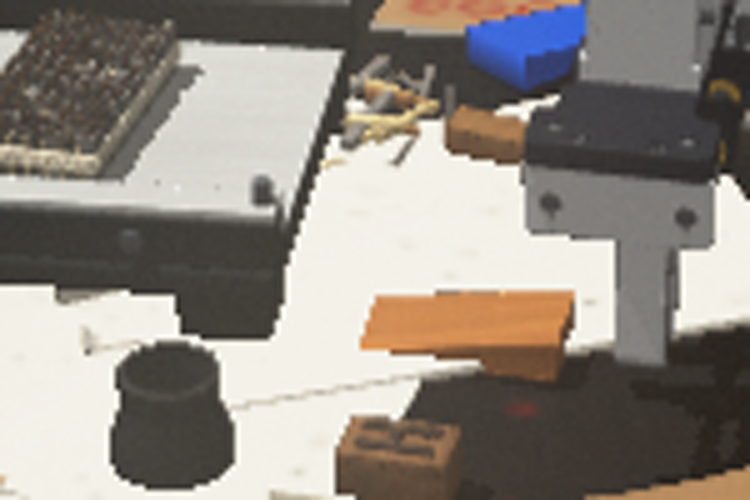

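The side view shows the fingers standing about 20 mm behind the thick end (crop x 615 against 570), in line with the wedge. Starting the push.

```bash
python3 -m inch '[[[0.016,0,0],[0,0,0]],[[0.032,0.001,0],[0,0,0]],[[0.042,0.001,0],[0,0,0]],[[0.05,0.001,0],[0,0,0]],[[0.057,0.001,0],[0,0,-0.002]],[[0.064,0.001,0],[0,0,-0.005]],[[0.072,0,0],[0,0,-0.008]],[[0.08,0,0],[0,0,-0.011]],[[0.088,-0.001,0],[0,0,-0.014]],[[0.096,-0.001,0],[0,0,-0.017]],[[0.103,-0.002,0],[0,0,-0.02]],[[0.11,-0.002,0],[0,0,-0.022]],[[0.11,-0.002,0],[0,0,-0.022]],[[0.11,-0.002,0],[0,0,-0.022]]]'
python3 - <<'E'
from h import *
rows([.5302,.3109,.007],-10)
p,d=read_camera("side")
im=cv2.resize(p[205:305,240:390,::-1],None,fx=5,fy=5,interpolation=cv2.INTER_CUBIC)
cv2.imwrite("pics/side3.png",im)
E
```

```text
time: 5.2
eef_pos: [0.5091, 0.3144, 0.0064]
tcp_rot: [180.0, -0.0, -11.4]
contact_force: [-0.4, -0.7, -0.1]
width: 0.016
grasp_force: 0.0
from [0.5091 0.3144 0.0064] [180.    -0.   -11.38] F [-0.41 -0.68 -0.06] t 5.2 w 0.016
shift [ 0.0427 -0.0014 -0.0012] turn [ 0.     -0.     -0.0077]
```

View pics/side3.png

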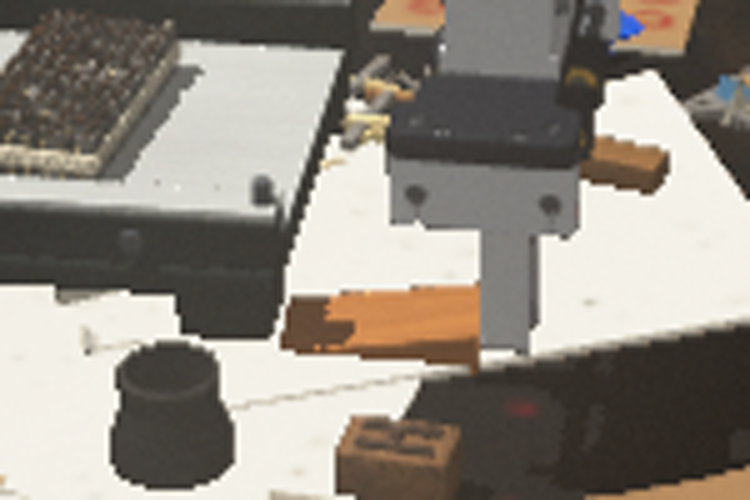

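The wedge's tip is now right at the lug's front edge (crop 283 against 275), with the tail against the fingers. I'll push on in smaller steps, watching the force.

```bash
python3 -m inch '[[[0.008,0,0],[0,0,-0.002]],[[0.016,0,0],[0,0,-0.005]],[[0.022,-0.0005,0],[0,0,-0.008]],[[0.027,-0.0007,0],[0,0,-0.008]],[[0.03,-0.0008,0],[0,0,-0.008]],[[0.03,-0.0008,0],[0,0,-0.008]]]'
python3 -c "
from h import *
s=sense();print(s['contact_force'],s['eef_pos'])"
```

```text
time: 5.85
eef_pos: [0.5242, 0.3119, 0.0064]
tcp_rot: [-180.0, -0.0, -9.9]
contact_force: [0.5, -0.9, -0.8]
width: 0.016
grasp_force: 0.0
[ 0.48073755 -0.92885422 -0.75909409] [0.52420802 0.31190471 0.00641669]
```

```bash
python3 -m inch '[[[0.003,0,0],[0,0,0]],[[0.006,0,0],[0,0,0]],[[0.009,0,0],[0,0,0]],[[0.012,0,0],[0,0,0]],[[0.012,0,0],[0,0,0]]]'
python3 -m inch '[[[0.003,0,0],[0,0,0]],[[0.006,0,0],[0,0,0]],[[0.006,0,0],[0,0,0]]]'
```

```text
time: 6.35
eef_pos: [0.5301, 0.3109, 0.0064]
tcp_rot: [-180.0, -0.0, -9.9]
contact_force: [0.7, -0.1, 0.1]
width: 0.016
grasp_force: 0.0
time: 6.65
eef_pos: [0.5317, 0.3105, 0.0064]
tcp_rot: [180.0, 0.1, -10.0]
contact_force: [-3.8, -0.2, 1.9]
width: 0.0159
grasp_force: 1.7
```

```bash
python3 - <<'E'
from h import *
p,d=read_camera("side")
im=cv2.resize(p[205:305,240:390,::-1],None,fx=5,fy=5,interpolation=cv2.INTER_CUBIC)
cv2.imwrite("pics/side4.png",im)
E
```

```text
(no output)
```

View pics/side4.png

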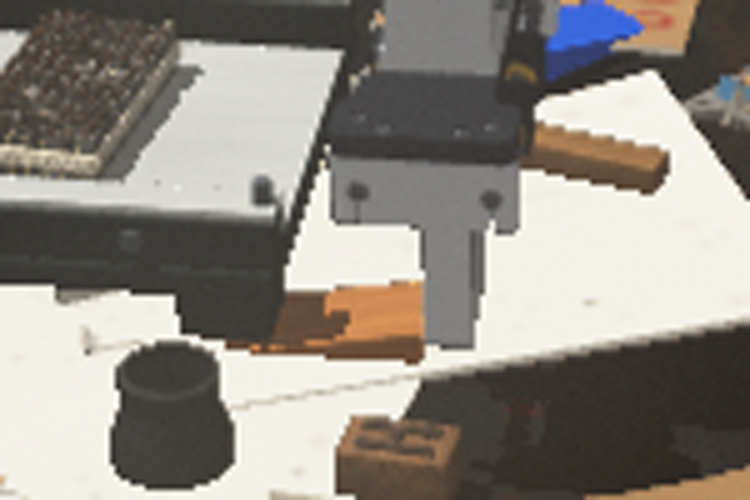

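The wedge is under the lug, and the force has started to climb right where predicted. A little more, in 1 mm steps.

```bash
python3 -m inch '[[[0.002,0,0],[0,0,0]],[[0.002,0,0],[0,0,0]]]'; python3 -m inch '[[[0.002,0,0],[0,0,0]],[[0.002,0,0],[0,0,0]]]'
```

```text
time: 6.9
eef_pos: [0.5319, 0.3104, 0.0064]
tcp_rot: [180.0, 0.2, -10.0]
contact_force: [-5.9, 1.9, 3.9]
width: 0.0164
grasp_force: 2.8
time: 7.1
eef_pos: [0.5319, 0.3103, 0.0064]
tcp_rot: [180.0, 0.3, -10.0]
contact_force: [-6.7, 3.3, 5.5]
width: 0.0161
grasp_force: 3.6
```

```bash
python3 -m inch '[[[0.002,0,0],[0,0,0]],[[0.003,0,0],[0,0,0]],[[0.003,0,0],[0,0,0]]]'
```

```text
time: 7.4
eef_pos: [0.532, 0.3103, 0.0065]
tcp_rot: [179.9, 0.4, -10.0]
contact_force: [-10.0, 3.4, 6.9]
width: 0.016
grasp_force: 4.9
```

Snug at about 10 N. Backing off and rising.

```bash
python3 -m inch '[[[-0.01,0,0],[0,0,0]],[[-0.03,0,0],[0,0,0]],[[-0.08,0,0],[0,0,0]],[[-0.08,0,0],[0,0,0]],[[-0.08,0,-0.08],[0,0,0]],[[-0.08,0,-0.18],[0,0,0]],[[-0.08,0,-0.27],[0,0,0]],[[-0.08,0,-0.27],[0,0,0]],[[-0.08,0,-0.27],[0,0,0]],[[-0.08,0,-0.27],[0,0,0]]]' 1
python3 - <<'E'
from h import *
rows([.6288,.3026,.14],-10);rows([.6288,.3026,.08],-10)
p,d=read_camera("side")
im=cv2.resize(p[205:305,240:390,::-1],None,fx=5,fy=5,interpolation=cv2.INTER_CUBIC)
P=np.array([.7159,.1918,0]);R=Ro.from_euler("z",-10,degrees=True)
for L in([-.105,.094,.068],[-.105,.085,.068],[-.105,.103,.068],[-.131,.094,.068]):
    q=(proj("side",P+R.apply(L))-[240,205]+.5)*5;cv2.circle(im,tuple(int(t) for t in q),3,(0,0,255),-1)
cv2.imwrite("pics/side5.png",im)
E
```

```text
time: 8.4
eef_pos: [0.4963, 0.316, 0.14]
tcp_rot: [179.9, 0.1, -9.9]
contact_force: [-0.3, -0.2, 0.5]
width: 0.0004
grasp_force: 0.0
from [0.4963 0.316  0.14  ] [ 1.7991e+02  8.0000e-02 -9.9400e+00] F [-0.29 -0.19  0.5 ] t 8.4 w 0.0004
shift [ 0.2657 -0.0193 -0.0004] turn [0.0005 0.0005 0.0003]
from [0.4963 0.316  0.14  ] [ 1.7991e+02  8.0000e-02 -9.9400e+00] F [-0.29 -0.19  0.5 ] t 8.4 w 0.0004
shift [ 0.2659 -0.0195  0.1196] turn [0.0005 0.0005 0.0003]
```

View pics/side5.png

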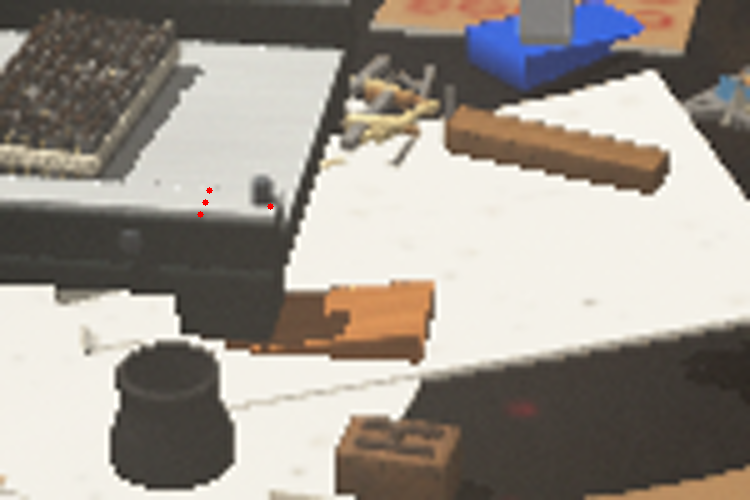

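The wedge stays put under the lug, and the rail spot markers (205,202) lie on the rail behind the pin (263,190). Moving over the rail.

```bash
python3 -m inch '[[[0.09,-0.007,0],[0,0,0]],[[0.18,-0.014,0],[0,0,0]],[[0.27,-0.019,0],[0,0,0]],[[0.27,-0.019,0],[0,0,0]],[[0.27,-0.019,0.06],[0,0,0]],[[0.27,-0.019,0.1],[0,0,0]],[[0.27,-0.019,0.12],[0,0,0]],[[0.27,-0.019,0.12],[0,0,0]],[[0.27,-0.019,0.12],[0,0,0]]]'
python3 -m inch '[[[0,0,0.006],[0,0,0]],[[0,0,0.012],[0,0,0]],[[0,0,0.018],[0,0,0]],[[0,0,0.022],[0,0,0]],[[0,0,0.022],[0,0,0]]]'
```

```text
time: 9.35
eef_pos: [0.6312, 0.3029, 0.0815]
tcp_rot: [180.0, 0.0, -9.9]
contact_force: [-0.0, 1.0, -0.1]
width: 0.0006
grasp_force: 0.0
time: 9.85
eef_pos: [0.6311, 0.3027, 0.0701]
tcp_rot: [180.0, 0.0, -9.9]
contact_force: [-0.3, -0.1, 0.0]
width: 0.0006
grasp_force: 0.0
```

```bash
python3 -m inch '[[[0,0,0.003],[0,0,0]],[[0,0,0.006],[0,0,0]],[[0,0,0.009],[0,0,0]],[[0,0,0.009],[0,0,0]]]'
```

```text
time: 10.25
eef_pos: [0.6315, 0.3028, 0.0682]
tcp_rot: [-180.0, -0.1, -9.9]
contact_force: [-2.2, -1.9, 9.4]
width: 0.0007
grasp_force: 4.5
```

```bash
python3 -m inch '[[[0,0,0.001],[0,0,0]],[[0,0,0.002],[0,0,0]],[[0,0,0.002],[0,0,0]],[[0,0,0.002],[0,0,0]]]'
```

```text
time: 10.65
eef_pos: [0.6315, 0.3028, 0.0681]
tcp_rot: [-180.0, -0.1, -9.9]
contact_force: [-3.8, -1.6, 12.0]
width: 0.0006
grasp_force: 6.2
```

Firm at about 12 N with no sinking. I'll nudge it slightly and hold for about a second.

```bash
python3 -m inch '[[[0,0,0.001],[0,0,0]],[[0,0,0.001],[0,0,0]],[[0,0,0.001],[0,0,0]],[[0,0,0.001],[0,0,0]],[[0,0,0.001],[0,0,0]],[[0,0,0.001],[0,0,0]],[[0,0,0.001],[0,0,0]],[[0,0,0.001],[0,0,0]],[[0,0,0.001],[0,0,0]]]'
python3 -m inch '[[[0,0,-0.01],[0,0,0]],[[0,0,-0.05],[0,0,0]],[[0,0,-0.12],[0,0,0]],[[0,0,-0.2],[0,0,0]],[[-0.08,0,-0.24],[0,0,0]],[[-0.18,0,-0.24],[0,0,0]],[[-0.28,0,-0.24],[0,0,0]],[[-0.36,0.08,-0.24],[0,0,0]],[[-0.36,0.18,-0.24],[0,0,0]],[[-0.36,0.28,-0.24],[0,0,0]],[[-0.36,0.38,-0.24],[0,0,0]],[[-0.36,0.48,-0.24],[0,0,0]],[[-0.36,0.58,-0.24],[0,0,0]],[[-0.36,0.58,-0.24],[0,0,0]],[[-0.36,0.58,-0.24],[0,0,0]],[[-0.36,0.58,-0.24],[0,0,0]]]'
python3 - <<'E'
from h import *
p,d=read_camera("top")
z0=np.load("top0.npz")
W=cloud("top",d);v,u=np.mgrid[:480,:640]
q=(u>280)&(u<440)&(v>100)&(v<260)&(W[...,2]>.03)&(W[...,2]<.075)&(d>0);rect(W[q],"press")
q&=abs(W[...,2]-.068)<.004
m=wedge(p,W)&(d>0);rect(W[m],"wedge")
cv2.imwrite("pics/top6.png",p[:,:,::-1])
E
```

```text
time: 11.55
eef_pos: [0.6315, 0.3028, 0.0681]
tcp_rot: [-179.9, -0.1, -9.9]
contact_force: [-3.6, -1.8, 12.5]
width: 0.0004
grasp_force: 7.1
time: 13.15
eef_pos: [0.4044, 0.049, 0.1845]
tcp_rot: [-179.9, -0.0, -9.9]
contact_force: [0.8, 0.1, 0.5]
width: 0.0005
grasp_force: 0.0
press c 716.3 191.8 size 213.7 271.4 ang 80.0
[[564.0999755859375, 110.30000305175781], [831.2999877929688, 63.0], [868.5999755859375, 273.3999938964844], [601.2999877929688, 320.70001220703125]]
wedge c 564.3 305.7 size 40.2 45.8 ang 80.6
[[538.4000244140625, 289.6000061035156], [583.5999755859375, 282.1000061035156], [590.2000122070312, 321.79998779296875], [545.0, 329.29998779296875]]
```

View pics/top6.png

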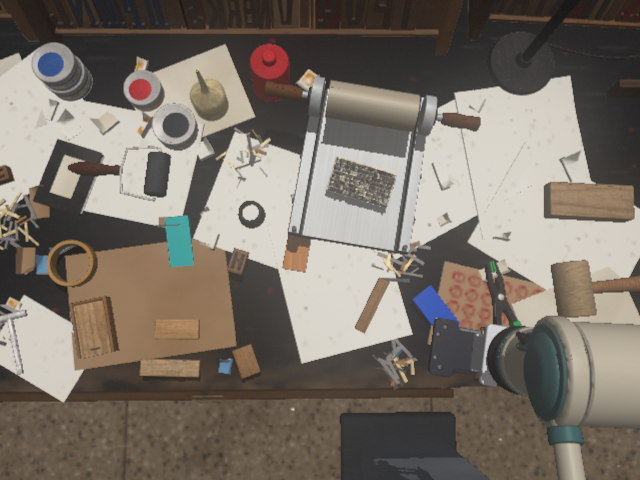

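The wedge (296,255) sits under the front-left foot. Foot centre is about x +30 mm in the wedge frame, lateral about 1–2 mm. The press moved less than 1 mm and nothing else has shifted in the picture. Handing in.

```bash
python3 -c "
from cell import *
print(close_job())"
```

```text
the job is handed in; nothing more can be done
None
```

The wedge is snug under the bare foot (final push about 10 N), the press held without rocking under about 12 N on the left rail for over a second, and the job is handed in, with no verdict returned.

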